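# Key the cake turntable's plate onto its drive and lock it

## Robot

A 7-joint arm with a two-finger parallel gripper is mounted at the origin on a cart in front of the work surface, level with it; the furniture and walls round the work are solid. World frame = base frame: x ahead of the robot, y to its left, z up, the work surface at z = 0. Lengths are in m, angles in rad, forces in N, time in s.
With the tool pointing down it reaches from about 0.4 to 0.875 m from the base axis. Payload 19.3 kg.
Tool frame: the origin (TCP) lies on the centre line of the jaws, within the pads' length; the fingertips stand 14 mm ahead of it and the grasp point (between the pads) lies 5 mm behind it; x points along the fingers, y is the direction in which the jaws open and shut, and the axes are right-handed (so a half turn about x gives the same grasp; the last joint's range is limited). The gripper opens to 85 mm and grips with 20 to 120 N. Pads are 22 mm wide; open, the fingers measure 114 mm over their backs; the gripper's body (76 mm by 85 mm) begins 54 mm behind the grasp point. The pads swing forward as they close: fully open they stand 13 mm farther back than shut.
Start: joints at [1.115, 0.521, -0.036, 1.599, 0.021, 1.021, -0.113], TCP at [0.235, -0.579, 0.245] pointing down, gripper open.
Joint ranges: [-2.91, 2.91], [-0.3, 2.13], [-1.5, 1.42], [0.17, 2.43], [-1.26, 4.41], [0.16, 1.93], [-2.52, 2.52]. Speed limits (rad/s): [1.89, 1.89, 2.39, 2.39, 3.01, 3.01, 3.01].

## Interface

Orientations are given as [roll, pitch, yaw] about the fixed x, y, z axes, in that order (R = Rz(yaw) Ry(pitch) Rx(roll)).
In Python, from workcell import monitor, optics, bot gives the robot as it stands.
- The arm moves only by the tool arm_command, never from a script. Its arguments are lists of equal length, an entry for each row: "delta_pos": the shift along the tool's x, y, z as a fraction of full scale, a list of three; "rotation": the turn, a rotation vector about the tool's x, y, z as a fraction of full scale, a list of three. In form: {"delta_pos": [[dx, dy, dz], ...], "rotation": [[wx, wy, wz], ...]}. A call has 1 to 10 rows; each row shifts and turns the pose as measured when the row begins, along the tool's axes as they then stand; what a row does not reach is not made up. Full scale, the value 1, is 30 mm for a shift and 6 degrees for a turn. A row lasts 1/10 s, in which the tool goes at most 50 mm and 8.59 degrees, less where a joint would pass 70% of its speed; a pose out of reach is approached as far as the arm can. A call with a number of a shift or a turn outside -1 to 1 is refused whole. A call with a gripper value outside its range is refused whole. "gripper" is the closure, from -1 (fully open) to 1 (shut), so that 0 is half open, set as the call begins (left out, the last holds). The fingers move at their own pace and stop on an object; "grip_force" is the grip in N (left out, the last holds). Time passes only in rows, so rows that do not move let the fingers close. It gives the time, the measured TCP pose, the force and the opening at its end, in the units of the state.
- monitor.observe(): the state, without advancing time (a new reading comes with each control period).
- optics.grab_frame(name): name is "scene" or "side" or "wrist"; returns the picture (400x640x3 uint8, red, green, blue); there is no depth.
- optics.camera_params(name): a dict with "fx", "fy", "cx", "cy" (pixels), "origin" and "rotation" of the camera in the world. Camera axes: x right, y down, z forward; pixel columns grow to the right and rows downward; lengths in m; the calibration is good to about 2 mm. A picture is of the moment at which its call begins: read the wrist's pose just before it. camera_params takes no time and is no camera call; for the wrist camera it gives the pose at the moment of the call.
- bot.job_done(): hands the job in, once; it reports no verdict.
The state is a dict: "clock": time; "qpos": joint angles; "qd": joint speeds; "joint_efforts": joint torques, N m; "position": TCP position; "tool_rot": TCP orientation; "force": force on the tool from outside, world axes, zero at the start; "moment": the same for the moment, N m; "grip_width": finger opening in m.
Only numpy, scipy, OpenCV 4.12 (cv2) and the standard library are available. Lean on these libraries where they do the work, as an engineer would, in place of code of your own. Each camera call takes 0.05 s, during which the arm holds its last target. There are 200 camera calls.

## Task

The white plate of the cake turntable is resting high on its drive: without lifting it off, push it round by its black stud until it drops down onto the hidden drive, then push the red catch fully home over the plate's rim to lock it. Let go, and leave the other things on the table where they are.

Things in the scene. Friction and masses are not known exactly. Their poses are not given: they have to be found in the camera images.
- turntable: Grey round housing, 178 mm across and 46 mm high, fixed to the table. Origin: centre of its underside, on the plate's turning axis; z up. On its -y side, 97 to 163 mm from the axis, stands a bracket for the red catch, 60 mm wide and 69 mm high, joined to the housing by a low web; on its -x side a small black switch panel. The drive inside does not turn; its angle is hidden and differs from start to start.
- plate: White loose plate, 180 mm across, 8 mm thick, 0.8 kg, centred on the housing by a pin below it (0.8 mm play). Top 15 mm above the origin; x points to the stud. Riding high, its origin is 50 mm above the table. At two angles half a turn apart, hidden lugs meet their pockets: it falls 7 mm by its own weight (origin at 43 mm) and turns no further. Turns either way, at most 2.7 rad to go.
- stud (a point): Middle of the black upright stud on the plate, 68 mm from the axis: a cylinder 18 mm across, standing 30 mm above the plate's top; this point is 15 mm above the plate's top. Pushed sideways with 2 to 5 N it turns the plate. Push it slowly (about 40 mm/s), or the lugs may skip their pockets; once the plate has dropped, the stud stands firm. Should the plate hang half in, ease off and nudge it again.
- catch (a joint): Slide of the red catch in m: 0 fully out, 0.025 fully home; it moves towards the turning axis, along the housing's +y, takes about 3 N and stays where it is left. Home, its nose reaches 15 mm over the plate's rim, just clear of the dropped plate's top; against a plate that rides high it stops at the rim.
- catch_tab (a point): Middle of the outer face of the catch's upright red tab: 30 mm wide, 8 mm thick, its foot 72 mm and its top 104 mm above the table; this point is 90 mm above the table. Push it here towards the turning axis.
- jam_jar: Open jam jar with a spreader in it, 76 mm across, 157 mm high; bystander. Origin: centre of underside.
- jar_lid: Black jar lid lying flat, 71 mm across, 15 mm high; bystander. Origin: centre of underside.
- dial_timer: White kitchen timer, 64 mm across, 44 mm high; bystander. Origin: centre of underside.
- ring_mould: Steel ring mould, 69 mm across, 45 mm high; bystander. Origin: centre of underside.
- probe_thermometer: Blue probe thermometer lying on the table, 209 x 25 x 18 mm; bystander. Origin: centre of underside.

How it is judged:
By the outcome, as a careful person would: the job done as asked, in the order asked, and still so for the second after the job is handed in, with the robot touching nothing.
It also fails if it takes over 64 s, if anything falls off the work surface, if the arm or the gripper's body presses on something with over 40 N, if the wrist force passes 120 N, or if a joint passes its speed limit or range.

## Working session

There is one attempt and no reset: what is moved stays moved. The work goes in short steps, Python scripts to look and compute and a tool call to move; the robot and the scene stay as the last step left them, time stands still between calls to the robot, and variables do not carry over. Pictures are saved under pics/ and viewed, about 8 in all and at most 12, crops included, and the job is handed in when it is done.

Besides the shell and the picture viewer there is one more tool, called after ">>>" in YAML: its name, and indented under it one key for each argument. arm_command: Moves the arm, as the interface text tells. Its arguments: {"type":"object","properties":{"delta_pos":{"type":"array","items":{"type":"array","items":{"type":"number"}}},"rotation":{"type":"array","items":{"type":"array","items":{"type":"number"}}},"gripper":{"type":"number"},"grip_force":{"type":"number"}},"required":["delta_pos","rotation"]}

```bash
mkdir -p pics; python3 - <<'E'
from workcell import monitor, optics, bot
import cv2
for n in ("scene","side"):
    im=optics.grab_frame(n); cv2.imwrite(f"pics/{n}0.png",im[:,:,::-1])
    print(n,optics.camera_params(n))
s=monitor.observe(); print(s)
E
```

```text
scene {'fx': 478.2068231095446, 'fy': 478.2068231095446, 'cx': 325.03097287162916, 'cy': 202.61240673096162, 'origin': array([-0.27340152,  0.95580626,  1.09130912]), 'rotation': array([-2.23257059e+00, -1.09859537e-03, -2.42092160e+00])}
side {'fx': 451.9997696322573, 'fy': 451.9997696322573, 'cx': 315.66052295059416, 'cy': 192.132614365947, 'origin': array([ 0.62983812, -1.43413101,  0.62171188]), 'rotation': array([-1.92173645, -0.00987641,  0.03351829])}
{'clock': 0.1, 'qpos': array([ 1.11479491,  0.52195113, -0.03631412,  1.5999523 ,  0.02120474,
        1.02106065, -0.11280807]), 'qd': array([ 0.00048265, -0.00201109,  0.00054668, -0.00301113, -0.00089229,
        0.00011961,  0.00013143]), 'joint_efforts': array([ 2.29308287e-03, -9.28501725e+01,  1.98351815e+00, -3.70538020e+01,
        1.81252300e-02,  5.40702429e-03, -1.09962909e-04]), 'position': array([ 0.23504632, -0.57881874,  0.24478499]), 'tool_rot': array([-1.49149171,  1.56980996,  2.03587428]), 'force': array([ 0.30375461, -0.37989873, -0.82373012]), 'moment': array([ 0.01484386, -0.015948  ,  0.01010005]), 'grip_width': 0.08568946396060464}
```

View pics/scene0.png

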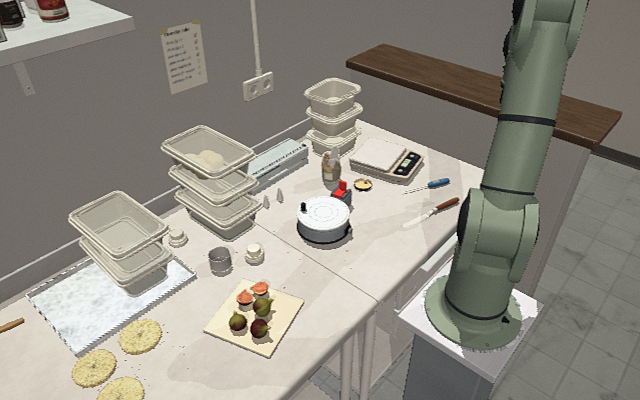

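View pics/side0.png

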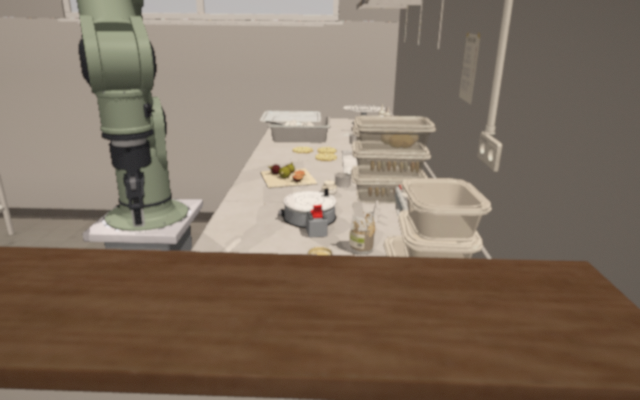

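The scene view shows the turntable at about (323,218), its stud near (304,208), the red tab near (342,187), and the jam jar just behind the catch at (332,170). In the side view the tab is at (317,212) and the stud at (326,192). I'll enlarge both views and compute positions.

```bash
cat > h.py <<'E'
import numpy as np, cv2
from scipy.spatial.transform import Rotation as Rn
from workcell import monitor, optics, bot
def cam(n):
    p=optics.camera_params(n); return p, Rn.from_euler('xyz',p['rotation']).as_matrix(), np.array(p['origin'])
def ray(n,u,v,z,c=None):
    p,R,o=c or cam(n); d=R@np.array([(u-p['cx'])/p['fx'],(v-p['cy'])/p['fy'],1]); return o+d*(z-o[2])/d[2]
def proj(n,X,c=None):
    p,R,o=c or cam(n); q=(np.atleast_2d(X)-o)@R; return np.c_[p['fx']*q[:,0]/q[:,2]+p['cx'],p['fy']*q[:,1]/q[:,2]+p['cy']]
E
python3 - <<'E'
from h import *
a=cv2.imread('pics/scene0.png')[140:260,260:420]; b=cv2.imread('pics/side0.png')[170:270,260:400]
cv2.imwrite('pics/crop0.png',np.vstack([cv2.resize(a,(640,480),interpolation=cv2.INTER_CUBIC)]))
cv2.imwrite('pics/crop1.png',cv2.resize(b,(700,500),interpolation=cv2.INTER_CUBIC))
print(ray('scene',323,213,.058),ray('scene',342,187,.09),ray('side',318,212,.09),ray('side',310,202,.058),ray('scene',304,208,.073))
E
```

```text
[0.56816978 0.00638425 0.058     ] [ 0.58836837 -0.11854887  0.09      ] [ 0.59946785 -0.1583621   0.09      ] [0.56774418 0.00571168 0.058     ] [0.62256407 0.04280133 0.073     ]
```

View pics/crop0.png

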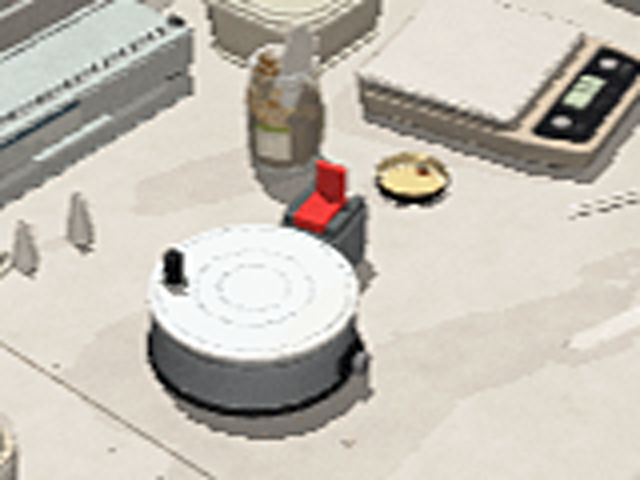

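View pics/crop1.png

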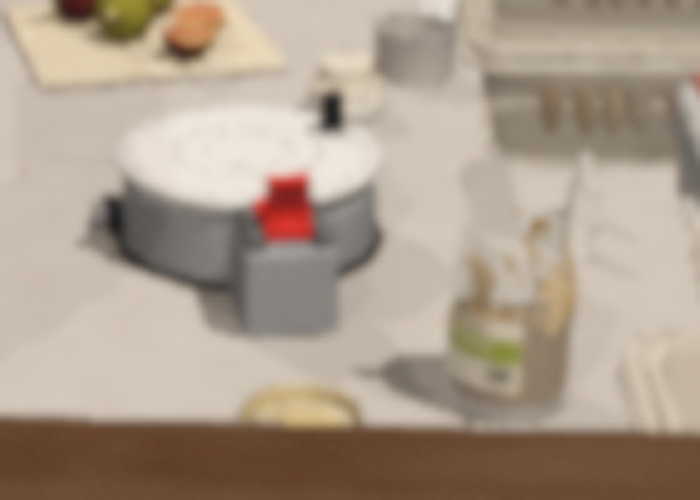

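Enlarged: in the scene crop the white plate spans about x 150–358 and y 226–362, with the stud at (173,268) and the tab top at (330,162). In the side crop the plate spans x 118–382, the bracket foot runs from (246,333) to (336,333), and the stud foot is at (332,128). I'll fit the plate circle and get the directions.

```bash
python3 - <<'E'
from h import *
from scipy.optimize import least_squares
cs,cd=cam('scene'),cam('side')
t=np.linspace(0,2*np.pi,200)
def ext(n,c,x): 
    q=proj(n,np.c_[x[0]+.09*np.cos(t),x[1]+.09*np.sin(t),0*t+.065],c); return np.r_[q.min(0),q.max(0)]
m1=np.array([150/4+260,226/4+140,358/4+260,362/4+140]); m2=np.array([118/5+260,104/5+170,382/5+260,208/5+170])
r=least_squares(lambda x:np.r_[ext('scene',cs,x)-m1,ext('side',cd,x)-m2],[.57,0]); c=r.x
print('axis',c,r.fun.round(1))
S=lambda u,v:(260+u/4,140+v/4); D=lambda u,v:(260+u/5,170+v/5)
def pr(l,p): 
    d=p[:2]-c; print(l,p[:2].round(4),'r',np.hypot(*d).round(4),'ang',np.degrees(np.arctan2(d[1],d[0])).round(1))
pr('studtop scene',ray('scene',*S(173,250),.095)); pr('studmid scene',ray('scene',*S(174,268),.080))
pr('studtop side',ray('side',*D(332,95),.095)); pr('studmid side',ray('side',*D(332,112),.08))
pr('tabtop scene',ray('scene',*S(332,162),.104)); pr('tabtop side',ray('side',*D(288,178),.104)); pr('tab',ray('side',*D(289,192),.09))
for u in(246,336): pr('foot',ray('side',*D(u,333),0))
pr('foot mid',ray('side',*D(291,333),0))
pr('jar',ray('scene',*S(285,190),0)); pr('jar side',ray('side',*D(515,400),0)); pr('switch',ray('side',*D(105,215),.03))
s=monitor.observe(); R=Rn.from_euler('xyz',s['tool_rot']).as_matrix(); print(R.round(3))
E
```

```text
axis [0.56587091 0.00749595] [-0.7 -0.6  0.2 -1.3 -0.5  0.1 -0.6 -1.7]
studtop scene [0.6256 0.0424] r 0.0692 ang 30.3
studmid scene [0.6214 0.0462] r 0.0677 ang 34.9
studtop side [0.6228 0.0378] r 0.0645 ang 28.0
studmid side [0.623  0.0446] r 0.0681 ang 32.9
tabtop scene [ 0.5988 -0.1362] r 0.1475 ang -77.1
tabtop side [ 0.5976 -0.1408] r 0.1517 ang -77.9
tab [ 0.598  -0.1293] r 0.1405 ang -76.8
foot [ 0.5724 -0.1454] r 0.153 ang -87.6
foot [ 0.6291 -0.1423] r 0.1626 ang -67.1
foot mid [ 0.6007 -0.1438] r 0.1553 ang -77.0
jar [ 0.695  -0.1851] r 0.2318 ang -56.2
jar side [ 0.7363 -0.2279] r 0.2906 ang -54.1
switch [ 0.4716 -0.0303] r 0.1016 ang -158.2
[[-0.     0.376 -0.927]
 [ 0.001 -0.927 -0.376]
 [-1.    -0.001  0.   ]]
```

Both cameras agree: axis at about (0.566, 0.007), stud at about 32°, catch direction −77°, tab outer face at r ≈ 0.147. I'll close the gripper, go above angle 0° and push counter-clockwise, away from the catch.

>>> arm_command:
  delta_pos:
    - [0,-0.65,-1]
    - [0,-0.65,-1]
    - [0,-0.65,-1]
    - [0,-0.65,-1]
    - [0,-0.65,-1]
    - [0,-0.65,-1]
    - [0,-0.65,-1]
    - [0,-0.65,-1]
    - [0,-0.65,-1]
    - [0,-0.65,-1]
  rotation:
    - [0,0,0]
    - [0,0,0]
    - [0,0,0]
    - [0,0,0]
    - [0,0,0]
    - [0,0,0]
    - [0,0,0]
    - [0,0,0]
    - [0,0,0]
    - [0,0,0]
  gripper: 1
  grip_force: 20

```text
clock: 1.1
position: [0.4425, -0.2774, 0.2418]
tool_rot: [-0.887, 1.565, 2.632]
force: [0.4, -0.5, 0.1]
grip_width: -0.0
```

>>> arm_command:
  delta_pos:
    - [0,-0.65,-1]
    - [0,-0.65,-1]
    - [0,-0.65,-1]
    - [0,-0.65,-1]
    - [0,-0.65,-1]
    - [0,-0.65,-1]
    - [0,0,0]
  rotation:
    - [0,0,0]
    - [0,0,0]
    - [0,0,0]
    - [0,0,0]
    - [0,0,0]
    - [0,0,0]
    - [0,0,0]

```text
clock: 1.8
position: [0.572, -0.0892, 0.2403]
tool_rot: [-1.025, 1.562, 2.499]
force: [-0.9, -0.1, 0.2]
grip_width: -0.0
```

```bash
cat > st.py <<'E'
from h import *
import sys
C=np.array([.566,.007])
s=monitor.observe(); R=Rn.from_euler('xyz',s['tool_rot']).as_matrix()
d=s['position'][:2]-C
print('t',s['clock'],'pos',s['position'].round(4),'r',np.hypot(*d).round(4),'ang',np.degrees(np.arctan2(d[1],d[0])).round(1),'F',s['force'].round(1),'w',s['grip_width'].round(3),'-y dir',np.degrees(np.arctan2(-R[1,1],-R[0,1])).round(1),'tilt',R[2].round(3),'q',s['qpos'].round(2))
if len(sys.argv)>1:
    g=np.array(eval(sys.argv[1])); print('to target, tool units:',(R.T@(g-s['position'])/.03).round(2))
E
python3 st.py '[.634,.007,.16]'
```

```text
Traceback (most recent call last):
  File "st.py", line 6, in <module>
    print('t',s['clock'],'pos',s['position'].round(4),'r',np.hypot(*d).round(4),'ang',np.degrees(np.arctan2(d[1],d[0])).round(1),'F',s['force'].round(1),'w',s['grip_width'].round(3),'-y dir',np.degrees(np.arctan2(-R[1,1],-R[0,1])).round(1),'tilt',R[2].round(3),'q',s['qpos'].round(2))
                                                                                                                                                             ^^^^^^^^^^^^^^^^^^^^^
AttributeError: 'float' object has no attribute 'round'
```

```bash
sed -i "s/s\['grip_width'\].round(3)/round(s['grip_width'],3)/;s/s\['clock'\]/round(s['clock'],2)/" st.py; python3 st.py '[.634,.007,.16]'
```

```text
t 1.8 pos [ 0.572  -0.0892  0.2403] r 0.0964 ang -86.4 F [-0.9 -0.1  0.2] w -0.0 -y dir 111.9 tilt [-1.    -0.007  0.005] q [ 0.19  0.46 -0.19  1.72  0.1   0.98 -1.22]
to target, tool units: [ 2.68 -2.18 -3.13]
```

>>> arm_command:
  delta_pos:
    - [0,-0.55,-0.8]
    - [0,-0.55,-0.8]
    - [0,-0.55,-0.8]
    - [0,-0.55,-0.8]
    - [0.7,0,0]
    - [0.7,0,0]
    - [0.4,0,0]
    - [0.3,0,0]
    - [0,0,0]
  rotation:
    - [0,0,0]
    - [0,0,0]
    - [0,0,0]
    - [0,0,0]
    - [0.9,0,0]
    - [0.9,0,0]
    - [0.9,0,0]
    - [0.9,0,0]
    - [0,0,0]

```text
clock: 2.7
position: [0.6367, 0.0122, 0.1717]
tool_rot: [-0.339, 1.558, 2.796]
force: [0.1, -0.2, -0.4]
grip_width: 0.0001
```

```bash
python3 st.py '[.634,.007,.087]'
```

```text
t 2.7 pos [0.6367 0.0122 0.1717] r 0.0709 ang 4.2 F [ 0.1 -0.2 -0.4] w 0.0 -y dir 89.6 tilt [-1.    -0.004  0.012] q [-0.05  0.63 -0.1   1.62  0.06  0.91 -1.74]
to target, tool units: [2.82 0.19 0.05]
```

>>> arm_command:
  delta_pos:
    - [0.5,0.25,0]
    - [0.5,0.15,0.05]
    - [0.5,0,0]
    - [0.5,0,0]
    - [0.4,0,0]
    - [0.3,0,0]
    - [0,0,0]
  rotation:
    - [0,0,0]
    - [0,0,0]
    - [0,0,0]
    - [0,0,0]
    - [0,0,0]
    - [0,0,0]
    - [0,0,0]

```text
clock: 3.4
position: [0.6341, -0.0013, 0.0851]
tool_rot: [-0.353, 1.558, 2.792]
force: [-0.1, -0.2, 0.7]
grip_width: 0.0001
```

```bash
python3 st.py '[.634,.007,.087]'; python3 -c "
from h import *
im=optics.grab_frame('wrist')[:,:,::-1]; a=optics.grab_frame('scene')[140:260,260:420,::-1]
cv2.imwrite('pics/w1.png',np.hstack([cv2.resize(im,(400,250)),cv2.resize(a,(333,250))]))"
```

```text
t 3.4 pos [ 0.6341 -0.0013  0.0851] r 0.0686 ang -7.0 F [-0.1 -0.2  0.7] w 0.0 -y dir 90.2 tilt [-1.    -0.004  0.012] q [-0.03  0.74 -0.09  1.67  0.08  0.75 -1.73]
to target, tool units: [-0.06 -0.28  0.  ]
```

View pics/w1.png

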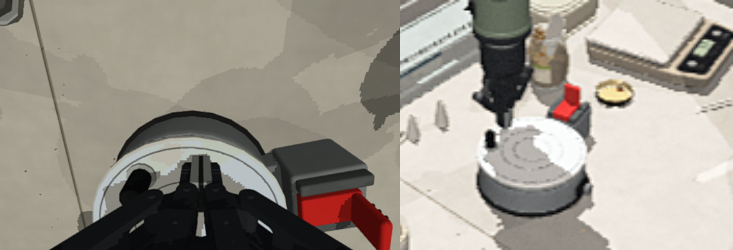

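The fingers are down beside the stud, clear of the plate and with no contact. I'll start the slow push round.

>>> arm_command:
  delta_pos:
    - [0,-0.14,0]
    - [0,-0.14,0]
    - [0,-0.14,0]
    - [0,-0.14,0]
    - [0,-0.14,0]
    - [0,-0.14,0]
    - [0,-0.14,0]
  rotation:
    - [0,0,0]
    - [0,0,0]
    - [-0.5,0,0]
    - [-0.5,0,0]
    - [-0.5,0,0]
    - [-0.5,0,0]
    - [-0.5,0,0]

```text
clock: 4.2
position: [0.6346, 0.0316, 0.0908]
tool_rot: [-1.151, 1.564, 2.265]
force: [0.6, -1.2, -1.3]
grip_width: -0.0002
```

```bash
python3 st.py
```

```text
t 4.2 pos [0.6346 0.0316 0.0908] r 0.0729 ang 19.7 F [ 0.6 -1.2 -1.3] w -0.0 -y dir 105.8 tilt [-1.    -0.006  0.003] q [-0.03  0.73 -0.16  1.67  0.15  0.76 -1.56]
```

>>> arm_command:
  delta_pos:
    - [0.06,-0.12,0.06]
    - [0.06,-0.12,0.05]
    - [0.05,-0.12,0.03]
    - [0.05,-0.12,0.02]
    - [0.03,-0.12,0]
    - [0.03,-0.12,0]
  rotation:
    - [-0.6,0,0]
    - [-0.6,0,0]
    - [-0.55,0,0]
    - [-0.55,0,0]
    - [-0.55,0,0]
    - [-0.55,0,0]

```text
clock: 4.8
position: [0.6246, 0.0519, 0.0872]
tool_rot: [3.058, 1.563, 0.563]
force: [0.6, -2.5, 1.0]
grip_width: 0.0003
```

```bash
python3 st.py
```

```text
t 4.8 pos [0.6246 0.0519 0.0872] r 0.0738 ang 37.4 F [ 0.6 -2.5  1. ] w 0.0 -y dir 127.1 tilt [-1.     0.001 -0.008] q [-0.01  0.72 -0.26  1.71  0.25  0.74 -1.31]
```

>>> arm_command:
  delta_pos:
    - [0.03,-0.13,0.04]
    - [0.03,-0.13,0.04]
    - [0.03,-0.13,0.04]
    - [0.03,-0.13,0.03]
    - [0.03,-0.13,0.03]
    - [0.03,-0.13,0.03]
    - [0.03,-0.13,0.02]
    - [0.03,-0.13,0.02]
  rotation:
    - [-0.55,0,0]
    - [-0.55,0,0]
    - [-0.55,0,0]
    - [-0.55,0,0]
    - [-0.55,0,0]
    - [-0.55,0,0]
    - [-0.55,0,0]
    - [-0.55,0,0]

```text
clock: 5.6
position: [0.6019, 0.0709, 0.0864]
tool_rot: [2.242, 1.547, 0.23]
force: [2.4, -1.1, 1.4]
grip_width: -0.0002
```

```bash
python3 st.py
```

```text
t 5.6 pos [0.6019 0.0709 0.0864] r 0.0733 ang 60.7 F [ 2.4 -1.1  1.4] w -0.0 -y dir 154.7 tilt [-1.     0.019 -0.015] q [ 0.04  0.71 -0.37  1.77  0.38  0.71 -0.98]
```

>>> arm_command:
  delta_pos:
    - [0.03,-0.13,0.06]
    - [0.03,-0.13,0.06]
    - [0.03,-0.13,0.05]
    - [0.03,-0.13,0.05]
    - [0.03,-0.13,0.04]
    - [0.03,-0.13,0.04]
    - [0.03,-0.13,0.04]
    - [0.03,-0.13,0.04]
  rotation:
    - [-0.5,0,0]
    - [-0.5,0,0]
    - [-0.5,0,0]
    - [-0.5,0,0]
    - [-0.5,0,0]
    - [-0.5,0,0]
    - [-0.5,0,0]
    - [-0.5,0,0]

```text
clock: 6.4
position: [0.5745, 0.0735, 0.0846]
tool_rot: [1.802, 1.529, 0.23]
force: [2.6, 1.4, 0.9]
grip_width: -0.0003
```

```bash
python3 st.py
```

```text
t 6.4 pos [0.5745 0.0735 0.0846] r 0.067 ang 82.7 F [2.6 1.4 0.9] w -0.0 -y dir 179.9 tilt [-0.999  0.041 -0.01 ] q [ 0.11  0.69 -0.48  1.86  0.49  0.67 -0.66]
```

>>> arm_command:
  delta_pos:
    - [0,-0.13,0.01]
    - [0,-0.13,0.01]
    - [0,-0.13,0.01]
    - [0,-0.13,0.01]
    - [0,-0.13,0.01]
    - [0,-0.13,0.01]
    - [0,-0.13,0.01]
    - [0,-0.13,0.01]
  rotation:
    - [-0.5,0,-0.1]
    - [-0.5,0,-0.1]
    - [-0.5,0,-0.1]
    - [-0.5,0,-0.1]
    - [-0.5,0,-0.1]
    - [-0.5,0,-0.1]
    - [-0.5,0,-0.1]
    - [-0.5,0,-0.1]

```text
clock: 7.2
position: [0.5476, 0.0694, 0.0894]
tool_rot: [-1.774, 1.539, -2.907]
force: [0.6, 0.4, -0.2]
grip_width: 0.0
```

```bash
python3 st.py
```

```text
t 7.2 pos [0.5476 0.0694 0.0894] r 0.0651 ang 106.5 F [ 0.6  0.4 -0.2] w 0.0 -y dir -154.9 tilt [-1.    -0.031 -0.006] q [ 0.19  0.71 -0.61  1.86  0.55  0.78 -0.28]
```

```bash
python3 -c "
from h import *
im=optics.grab_frame('wrist')[:,:,::-1]; a=optics.grab_frame('scene')[140:260,260:420,::-1]
cv2.imwrite('pics/w2.png',np.hstack([cv2.resize(im,(400,250)),cv2.resize(a,(333,250),interpolation=cv2.INTER_CUBIC)]))"
```

```text
(no output)
```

View pics/w2.png

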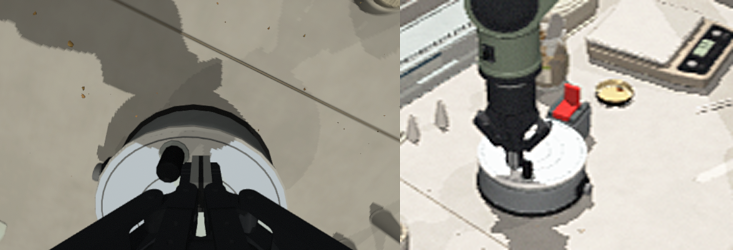

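The stud is still just ahead of the fingers (wrist picture at about (172,160)) and the plate appears unchanged. I'll keep going.

>>> arm_command:
  delta_pos:
    - [0.06,-0.13,0]
    - [0.06,-0.13,0]
    - [0.03,-0.13,0]
    - [0.03,-0.13,0]
    - [0.03,-0.13,0]
  rotation:
    - [-0.4,0,0.06]
    - [-0.4,0,0.06]
    - [-0.4,0,0.06]
    - [-0.4,0,0.06]
    - [-0.4,0,0.06]

```text
clock: 7.8
position: [0.5327, 0.0615, 0.0852]
tool_rot: [2.108, 1.558, 1.187]
force: [2.2, 0.9, 1.6]
grip_width: 0.0002
```

```bash
python3 st.py
```

```text
t 7.8 pos [0.5327 0.0615 0.0852] r 0.0639 ang 121.4 F [2.2 0.9 1.6] w 0.0 -y dir -142.8 tilt [-1.     0.011 -0.006] q [ 0.25  0.69 -0.66  1.94  0.62  0.72 -0.12]
```

>>> arm_command:
  delta_pos:
    - [0,-0.13,-0.02]
    - [0,-0.13,-0.02]
    - [0,-0.13,-0.02]
    - [0,-0.13,-0.02]
    - [0,-0.13,-0.02]
    - [0,-0.13,-0.02]
    - [0,-0.13,-0.02]
  rotation:
    - [-0.45,0,0]
    - [-0.45,0,0]
    - [-0.45,0,0]
    - [-0.45,0,0]
    - [-0.45,0,0]
    - [-0.45,0,0]
    - [-0.45,0,0]

```text
clock: 8.5
position: [0.5118, 0.0453, 0.0862]
tool_rot: [1.393, 1.552, 0.813]
force: [6.2, 7.2, -2.4]
grip_width: -0.0005
```

```bash
python3 st.py
```

```text
t 8.5 pos [0.5118 0.0453 0.0862] r 0.0664 ang 144.8 F [ 6.2  7.2 -2.4] w -0.0 -y dir -123.2 tilt [-1.     0.018  0.003] q [ 0.34  0.69 -0.74  2.    0.7   0.71  0.16]
```

>>> arm_command:
  delta_pos:
    - [0,-0.1,0]
    - [0,-0.1,0]
  rotation:
    - [0,0,0]
    - [0,0,0]

```text
clock: 8.7
position: [0.5113, 0.0443, 0.0872]
tool_rot: [1.379, 1.541, 0.802]
force: [10.3, 13.7, -8.9]
grip_width: -0.0001
```

```bash
python3 st.py;  python3 -c "
from h import *
b=optics.grab_frame('side')[170:270,260:400,::-1]; a=optics.grab_frame('scene')[140:260,260:420,::-1]
cv2.imwrite('pics/s3.png',np.hstack([cv2.resize(b,(420,300),interpolation=cv2.INTER_CUBIC),cv2.resize(a,(380,300),interpolation=cv2.INTER_CUBIC)]))"
```

```text
t 8.7 pos [0.5113 0.0443 0.0872] r 0.0662 ang 145.7 F [10.3 13.7 -8.9] w -0.0 -y dir -123.0 tilt [-1.     0.029  0.006] q [ 0.35  0.68 -0.74  2.    0.7   0.7   0.17]
```

View pics/s3.png

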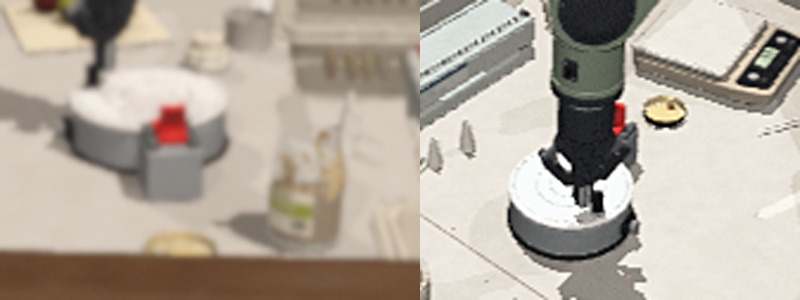

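The stud now stands firm: 19 N and no motion at about 146° + offset. I'll back off, rise and check the plate height.

>>> arm_command:
  delta_pos:
    - [0,0.15,0]
    - [0,0.3,0]
    - [0,0.1,0]
    - [-1,0,0]
    - [-1,0,0]
    - [-1,0,0]
    - [-1,0.3,0.3]
    - [0,0.5,-0.3]
    - [0,0.5,-0.3]
  rotation:
    - [0,0,0]
    - [0,0,0]
    - [0,0,0]
    - [0,0,0]
    - [0.5,0,0]
    - [0.9,0,0]
    - [0.9,0,0]
    - [0.9,0,0]
    - [0.9,0,0]

```text
clock: 9.7
position: [0.5418, 0.0899, 0.2132]
tool_rot: [1.869, 1.544, 0.845]
force: [-0.1, -0.1, -1.3]
grip_width: -0.0003
```

```bash
python3 st.py '[.62,.06,.23]'
```

```text
t 9.7 pos [0.5418 0.0899 0.2132] r 0.0864 ang 106.2 F [-0.1 -0.1 -1.3] w -0.0 -y dir -148.7 tilt [-1.     0.025 -0.008] q [ 0.29  0.53 -0.77  1.82  0.43  0.94 -0.11]
to target, tool units: [-0.53  1.72  2.2 ]
```

>>> arm_command:
  delta_pos:
    - [-0.3,0,0]
    - [-0.3,0,0]
    - [0,0,0]
    - [0,0,0]
    - [0,0,0]
    - [0,0,0]
    - [0,0,0]
    - [0,0,0]
    - [0,0,0]
    - [0,0,0]
  rotation:
    - [1,0,-0.1]
    - [1,0,-0.1]
    - [1,0,0]
    - [1,0,0]
    - [1,0,0]
    - [1,0,0]
    - [1,0,0]
    - [1,0,0]
    - [1,0,0]
    - [1,0,0]

```text
clock: 10.7
position: [0.5408, 0.0932, 0.2323]
tool_rot: [-2.183, 1.561, 1.987]
force: [-0.9, 1.0, -0.6]
grip_width: 0.0
```

>>> arm_command:
  delta_pos:
    - [0,0,0]
    - [0,0,0]
    - [0,0,0]
    - [0,0,0]
    - [0,0,0]
    - [0,0,0]
    - [0,0,0]
    - [0,0,0]
  rotation:
    - [1,0,0]
    - [1,0,0]
    - [1,0,0]
    - [1,0,0]
    - [1,0,0]
    - [1,0,0]
    - [1,0,0]
    - [0,0,0]

```text
clock: 11.5
position: [0.5394, 0.0942, 0.232]
tool_rot: [-1.034, 1.561, 2.369]
force: [-0.1, -1.5, 0.2]
grip_width: -0.0003
```

```bash
python3 st.py '[.614,-.202,.23]';  python3 -c "
from h import *
b=optics.grab_frame('side')[:,:,::-1]; cv2.imwrite('pics/side4.png',b); b=b[170:270,260:400]; im=optics.grab_frame('wrist')[:,:,::-1]
cv2.imwrite('pics/s4.png',np.hstack([cv2.resize(b,(420,300),interpolation=cv2.INTER_CUBIC),cv2.resize(im,(380,300))]))
# side sharpest rim rows in column near plate left
c=cam('side')
for z in(.065,.058):
  t=np.linspace(0,2*np.pi,200); q=proj('side',np.c_[.566+.09*np.cos(t),.007+.09*np.sin(t),0*t+z],c); print(z,q.min(0),q.max(0))
a=cv2.imread('pics/side0.png').astype(int); d=cv2.imread('pics/side4.png').astype(int)
for u in (296,300,304): print(u,'before',a[203:216,u].mean(1).round(),'after',d[203:216,u].mean(1).round())
"
```

```text
t 11.5 pos [0.5394 0.0942 0.232 ] r 0.0912 ang 107.0 F [-0.1 -1.5  0.2] w -0.0 -y dir 105.0 tilt [-1.    -0.008  0.005] q [-0.02  0.43 -0.34  1.8   0.16  0.94 -1.74]
to target, tool units: [-0.02 10.18  0.15]
0.065 [283.13972779 190.96007864] [335.85120377 209.9702759 ]
0.058 [283.17022331 192.781477  ] [335.79955609 211.97062546]
296 before [228. 230. 230. 228. 224. 215. 194. 160. 129. 115. 114. 113. 112.] after [218. 223. 229. 231. 231. 228. 224. 215. 193. 158. 127. 114. 111.]
300 before [227. 226. 228. 230. 228. 224. 213. 188. 152. 125. 115. 114. 117.] after [229. 230. 228. 227. 230. 231. 230. 225. 214. 189. 152. 123. 117.]
304 before [229. 228. 228. 230. 230. 229. 221. 204. 172. 133. 114. 114. 123.] after [229. 227. 229. 228. 228. 230. 232. 229. 222. 204. 170. 135. 123.]
```

View pics/s4.png

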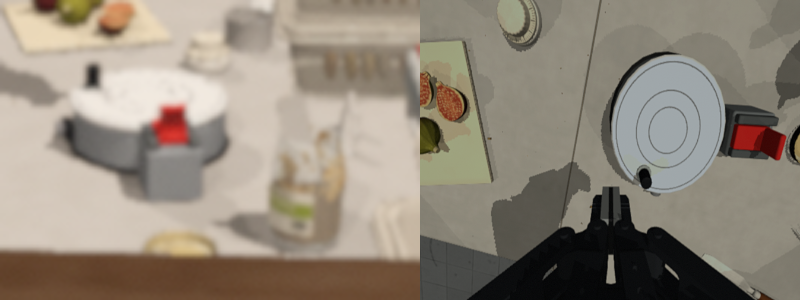

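The rim edge in the side view has moved down exactly 2 px, as a 7 mm drop predicts, so the plate is down. Next I'll go over to the outer side of the tab.

>>> arm_command:
  delta_pos:
    - [0,1,0]
    - [0,1,0]
    - [0,1,0]
    - [0,1,0]
    - [0,1,0]
    - [0,1,0]
    - [0,1,0]
    - [0,1,0]
    - [0,1,0]
    - [0,0.6,0]
  rotation:
    - [0,0,0]
    - [0,0,0]
    - [0,0,0]
    - [0,0,0]
    - [0,0,0]
    - [0,0,0]
    - [0,0,0]
    - [0,0,0]
    - [0,0,0]
    - [0,0,0]

```text
clock: 12.6
position: [0.622, -0.1901, 0.2288]
tool_rot: [-1.113, 1.559, 2.334]
force: [-0.7, 0.7, 0.6]
grip_width: 0.0001
```

```bash
python3 st.py '[.611,-.202,.10]';  python3 -c "
from h import *
a=cv2.imread('pics/side0.png').astype(int); d=cv2.imread('pics/side4.png').astype(int)
for u in (305,310,325,330): print(u,'far before',a[187:197,u].mean(1).round(),'after',d[187:197,u].mean(1).round())
im=optics.grab_frame('wrist')[:,:,::-1]; cv2.imwrite('pics/w5.png',im)
print(proj('wrist',[[.599,-.136,.104],[.611,-.202,0.05]]))
np.save('wc.npy',np.r_[cam('wrist')[1].ravel(),cam('wrist')[2]])"
```

```text
t 12.6 pos [ 0.622  -0.1901  0.2288] r 0.2049 ang -74.1 F [-0.7  0.7  0.6] w 0.0 -y dir 107.5 tilt [-1.    -0.011  0.005] q [ 0.39  0.59 -0.28  1.53  0.17  1.05 -1.19]
to target, tool units: [4.29 0.31 0.45]
305 far before [190. 195. 199. 205. 215. 224. 229. 229. 228. 227.] after [191. 196. 199. 199. 201. 209. 218. 226. 230. 231.]
310 far before [198. 199. 201. 207. 218. 227. 230. 227. 225. 225.] after [199. 199. 200. 200. 203. 210. 220. 227. 230. 231.]
325 far before [167. 132.  83.  57.  53.  56.  59.  62.  90. 147.] after [198. 197. 188. 184. 177. 168. 166. 185. 212. 226.]
330 far before [198. 200. 195. 194. 198. 191. 178. 178. 193. 206.] after [200. 203. 199. 199. 203. 196. 181. 174. 183. 198.]
[[247.49281346 198.62496012]
 [329.3643505  187.83069226]]
```

View pics/w5.png

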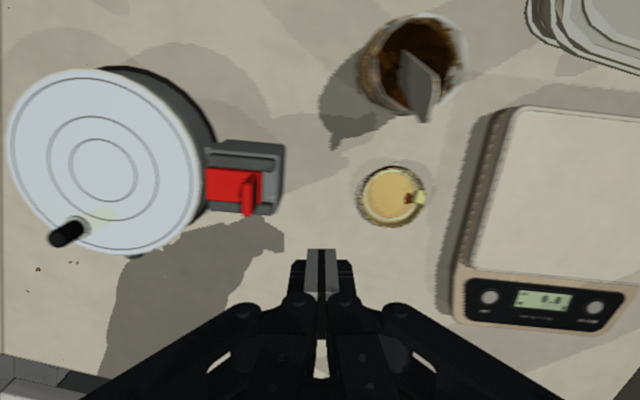

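The wrist view shows the tab at about (240–262, 170–215), the jar at about (412,65), and the lid at (390,195), which is low and away from the path. Computing:

```bash
python3 -c "
from h import *
for l,u,v,z in (('top',247,196,.104),('topR end',249,214,.104),('topL',245,178,.104),('foot',262,188,.072),('jar',412,65,.12),('lid',392,195,.015),('axis',103,170,.058),('stud top',58,240,.088)):
  p=ray('wrist',u,v,z); d=p[:2]-[.566,.007]; print(l,p.round(3),np.hypot(*d).round(3),np.degrees(np.arctan2(d[1],d[0])).round(1))
cv2.imwrite('pics/w5c.png',cv2.resize(cv2.imread('pics/w5.png')[130:230,190:300],None,fx=5,fy=5,interpolation=cv2.INTER_CUBIC))"
```

```text
top [ 0.601 -0.135  0.104] 0.146 -76.1
topR end [ 0.586 -0.14   0.104] 0.149 -82.1
topL [ 0.615 -0.13   0.104] 0.146 -70.3
foot [ 0.599 -0.142  0.072] 0.153 -77.4
jar [ 0.729 -0.22   0.12 ] 0.279 -54.3
lid [ 0.613 -0.273  0.015] 0.284 -80.5
axis [0.567 0.004 0.058] 0.003 -76.1
stud top [0.502 0.02  0.088] 0.065 168.6
```

View pics/w5c.png

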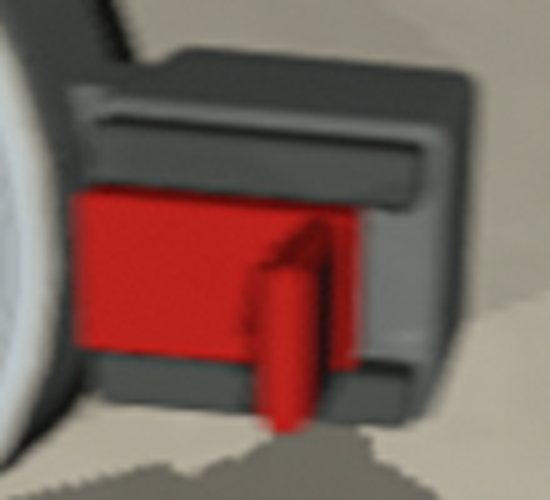

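>>> arm_command:
  delta_pos:
    - [0,0.1,0.35]
    - [1,0.1,0]
    - [1,0,0]
    - [1,0,0]
    - [0.6,0,0]
    - [0.5,0,0]
    - [0,0,0]
  rotation:
    - [0.4,0,0]
    - [0.4,0,0]
    - [0,0,0]
    - [0,0,0]
    - [0,0,0]
    - [0,0,0]
    - [0,0,0]

```text
clock: 13.35
position: [0.6086, -0.2016, 0.1021]
tool_rot: [-0.997, 1.559, 2.362]
force: [0.7, 0.5, 0.9]
grip_width: 0.0004
```

```bash
python3 st.py '[.612,-.193,.10]'
```

```text
t 13.35 pos [ 0.6086 -0.2016  0.1021] r 0.2129 ang -78.4 F [0.7 0.5 0.9] w 0.0 -y dir 102.4 tilt [-1.    -0.01   0.006] q [ 0.38  0.73 -0.23  1.64  0.2   0.8  -1.29]
to target, tool units: [ 0.07 -0.26 -0.17]
```

>>> arm_command:
  delta_pos:
    - [0.1,-0.2,-0.1]
    - [0,-0.2,-0.05]
    - [0,-0.2,0]
    - [0,-0.2,0]
    - [0,-0.15,0]
    - [0,-0.15,0]
    - [0,-0.15,0]
    - [0,-0.15,0]
    - [0,-0.15,0]
  rotation:
    - [0,0,0]
    - [0,0,0]
    - [0,0,0]
    - [0,0,0]
    - [0,0,0]
    - [0,0,0]
    - [0,0,0]
    - [0,0,0]
    - [0,0,0]

```text
clock: 14.25
position: [0.6041, -0.1511, 0.1035]
tool_rot: [-1.394, 1.563, 1.965]
force: [0.1, -1.4, 0.2]
grip_width: -0.0
```

```bash
python3 st.py
```

```text
t 14.25 pos [ 0.6041 -0.1511  0.1035] r 0.1626 ang -76.4 F [ 0.1 -1.4  0.2] w -0.0 -y dir 102.5 tilt [-1.    -0.007  0.001] q [ 0.31  0.7  -0.23  1.7   0.2   0.77 -1.37]
```

>>> arm_command:
  delta_pos:
    - [0.03,-0.13,0]
    - [0.03,-0.13,0]
    - [0,-0.13,0]
    - [0,-0.13,0]
    - [0,-0.13,0]
    - [0,-0.13,0]
  rotation:
    - [0,0,0]
    - [0,0,0]
    - [0,0,0]
    - [0,0,0]
    - [0,0,0]
    - [0,0,0]

```text
clock: 14.85
position: [0.5991, -0.1279, 0.1019]
tool_rot: [-1.51, 1.565, 1.848]
force: [1.9, -3.1, -0.7]
grip_width: 0.0003
```

```bash
python3 st.py
```

```text
t 14.85 pos [ 0.5991 -0.1279  0.1019] r 0.1389 ang -76.2 F [ 1.9 -3.1 -0.7] w 0.0 -y dir 102.4 tilt [-1.    -0.005  0.   ] q [ 0.27  0.69 -0.23  1.73  0.2   0.75 -1.41]
```

Catch is sliding at about 3 N. I'll continue until it stops firm.

>>> arm_command:
  delta_pos:
    - [0,-0.13,0]
    - [0,-0.13,0]
    - [0,-0.13,0]
    - [0,-0.13,0]
  rotation:
    - [0,0,0]
    - [0,0,0]
    - [0,0,0]
    - [0,0,0]

```text
clock: 15.25
position: [0.5977, -0.1227, 0.1027]
tool_rot: [1.943, 1.562, -0.989]
force: [11.3, -24.1, -10.7]
grip_width: 0.0001
```

```bash
python3 st.py
```

```text
t 15.25 pos [ 0.5977 -0.1227  0.1027] r 0.1335 ang -76.3 F [ 11.3 -24.1 -10.7] w 0.0 -y dir 102.0 tilt [-1.     0.008 -0.003] q [ 0.25  0.68 -0.22  1.75  0.21  0.73 -1.44]
```

>>> arm_command:
  delta_pos:
    - [0,0.2,0]
    - [0,0.6,0]
    - [0,0.6,0]
    - [-1,0,0]
    - [-1,0,0]
    - [-1,0,0]
    - [-1,0,0]
    - [0,0.7,0]
    - [0,0.3,0]
    - [0,0,0]
  rotation:
    - [0,0,0]
    - [0,0,0]
    - [0,0,0]
    - [0,0,0]
    - [0,0,0]
    - [0,0,0]
    - [0,0,0]
    - [0,0,0]
    - [0,0,0]
    - [0,0,0]

```text
clock: 16.25
position: [0.612, -0.2021, 0.2269]
tool_rot: [1.578, 1.567, -1.358]
force: [-0.0, 0.0, -0.8]
grip_width: 0.0003
```

```bash
python3 st.py;  python3 -c "
from h import *
im=optics.grab_frame('wrist')[:,:,::-1]; cv2.imwrite('pics/w6.png',im); d=optics.grab_frame('side')[:,:,::-1]; cv2.imwrite('pics/side6.png',d)
a=cv2.imread('pics/side4.png').astype(int); d=d.astype(int)
for u in (296,300): print(d[203:216,u].mean(1).round())
u=lambda r:[.566+r*.225,.007-r*.974]
for r in (.1195,.1245,.1495): print(r,proj('wrist',[u(r)+[.104]]))
" 
```

```text
t 16.25 pos [ 0.612  -0.2021  0.2269] r 0.2141 ang -77.6 F [-0.   0.  -0.8] w 0.0 -y dir 101.8 tilt [-1.     0.004 -0.   ] q [ 0.38  0.58 -0.24  1.56  0.16  1.02 -1.27]
[221. 227. 232. 235. 234. 232. 228. 218. 197. 161. 130. 117. 114.]
[232. 233. 231. 231. 233. 234. 233. 229. 217. 191. 156. 128. 119.]
0.1195 [[203.41683593 193.95786663]]
0.1245 [[209.73761756 193.82888521]]
0.1495 [[241.35403369 193.18372288]]
```

View pics/w6.png

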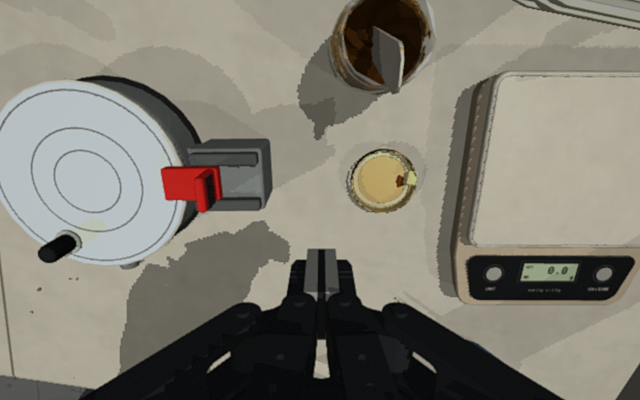

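The nose at (163–185,185) reaches over the rim, the tab top's outer edge is near u=208 (r ≈ 0.123, so about 25 mm of travel), the plate is still down, and the jar and lid are undisturbed.

```bash
python3 -c "
from workcell import bot; print(bot.job_done())"
```

```text
the job is handed in; nothing more can be done
None
```

The plate is down on its drive and the red catch is home over its rim. I handed the job in at about 16 s, with the gripper clear of everything.

- **Plate:** I pushed the stud counter-clockwise, at about 3 N and 30–45 mm/s, until it stood firm at about 169°. It held against 19 N without moving. The side view showed the near and far rim about 2 px lower, which matches the 7 mm drop. It read the same after the catch was pushed.
- **Catch:** It slid at about 3 N and stopped firm at 29 N. The last wrist picture shows its nose over the rim and a travel of about 25 mm. I only know that travel to 2–3 mm from the images, so the firm stop is the better evidence that it is home.
- **Other things on the table:** The jar and the lid still stood apart and upright in the last wrist picture. I did not measure any of the bystanders again; the arm stayed clear of them.
- **Odd readings:** The push force dipped briefly about two-thirds of the way round, while the plate still rode high. My two early readings of the jar's position differed by 6 cm; a close view settled it before I went near. No check failed.

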